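Run a fingertip along the contact plungers of a test fixture

ROBOT

A 6-joint arm with a two-finger parallel gripper is mounted at the origin on the work surface. World frame = base frame: x ahead of the robot, y to its left, z up, the work surface at z = 0. Lengths are in m, angles in degrees, forces in N, time in s.
With the tool pointing down it reaches from about 0.35 to 0.875 m from the base axis. Payload 4.2 kg.
Tool frame: the origin (TCP) lies at the very end of the fingers, on their centre line; the grasp point (between the pads) lies 19 mm behind it; z points along the fingers, y is the line along which they close (so a half turn about z gives the same grasp; the last joint's range is limited). The gripper opens to 87 mm and grips with 3 to 60 N. Pads are 19 mm wide; open, the fingers measure 117 mm over their backs; the gripper's body (75 mm by 190 mm) begins 51 mm behind the grasp point.
Start: joints at [-60.871, 22.042, 0.453, 0, -68.411, -14.817], TCP at [0.155, -0.606, 0.223] pointing down, gripper open.
Joint ranges: [-179.83, 179.83], [-69.29, 118.12], [-61.27, 80.66], [-181.25, 117.63], [-171.15, -9.14], [-177.46, 177.46]. Speed limits (degrees/s): [159.86, 159.86, 180, 180, 180, 180].

INTERFACE

Orientations are given as a 3x3 rotation matrix whose columns are the frame's x, y, z axes.
In Python, from station import r gives the robot as it stands.
- The arm moves only by the tool jog_arm, never from a script. Its argument "plan" is text: rows parted by semicolons, each of 7 numbers parted by spaces: the shift along the tool's x, y, z normalised to -1 to 1, where 1 is 0.025 m, then the turn, a rotation vector about the tool's x, y, z normalised to -1 to 1, where 1 is 8 degrees, then the closure, from -1 (fully open) to 1 (shut). A call has exactly 10 rows; each row shifts and turns the commanded pose from where the row before left it, along the tool's axes as they then stand; what a row does not reach is not made up. A row lasts 1/10 s, in which the tool goes at most 50 mm and 8.59 degrees, less where a joint would pass 70% of its speed; a pose out of reach is approached as far as the arm can. A call with a number of a shift or a turn outside -1 to 1 is refused whole. A call with a gripper value outside its range is refused whole. The fingers move at their own pace and stop on an object; the grip force is fixed at half the most. Time passes only in rows, so rows that do not move let the fingers close, or fill a call up. It gives the time, the measured TCP pose, the force, the opening and the grip force at its end, in the units of the state.
- r.sense(): the state, without advancing time (a new reading comes with each control period).
- r.capture(name): name is "scene" or "top"; returns (picture, depth): 480x640x3 uint8, red, green, blue; 480x640 float32, m along the optical axis (not along the pixel's ray), 0 where there is no reading.
- r.get_calibration(name): a dict with "mtx" (3x3 intrinsics, pixels), "distortion" ([k1, k2, p1, p2, k3] as OpenCV has them; the pictures are not rectified), "extrinsics" (4x4, takes a point from camera to world coordinates). Camera axes: x right, y up, looking along -z (the intrinsics and any distortion apply to the point x, -y, -z); pixel columns grow to the right and rows downward; lengths in m; the calibration is good to about 2 mm. A picture is of the moment at which its call begins. get_calibration takes no time and is no camera call.
- r.finish_job(): hands the job in; it is judged then, once.
The state is a dict: "time_s": time; "joints": joint angles; "joint_velocities": joint speeds; "effort": joint torques, N m; "tcp_pos": TCP position; "ee_rot": TCP orientation; "wrist_force": force on the tool from outside, world axes, zero at the start; "moment": the same for the moment, N m; "gripper_width": opening from 0.0 (shut) to 1.0 (fully open); "gripper_force": force on a finger pad.
Only numpy, scipy, OpenCV 4.12 (cv2) and the standard library are available. Lean on these libraries where they do the work, as an engineer would, in place of code of your own. Each camera call takes 0.05 s, during which the arm holds its last target. There are 200 camera calls.

TASK

Check the spring contacts of the fixture that has the dummy plug standing in its socket: run the fingertips lightly along its arc of four brass plungers, starting at the one nearest the clamp post, and press each in turn about half-way down, letting it spring back up before the next one is pressed and never pushing one down to its stop. Do not touch the other fixture or the plug, lift nothing, and leave everything else where it lies.

Things in the scene. Friction and masses are not known exactly. Their poses are not given: they have to be found in the camera images.
- fixture: the fixed aluminium fixture to test, the one with the plug in its socket: block 130 (x) by 170 (y) by 22 mm high on an 8 mm black base plate; origin at the centre of its underside, 8 mm above the table. An arc of four brass plungers (radius 85 mm, bulging to its +x) rises from a steel arc strip, top 30 mm above the origin; square socket at (-40, 0) mm; bar 20 mm high along its -x side
- clamp_post (a point): top centre of the clamp post of the fixture to test: a round steel boss 36 mm across at the fixture's (-25, +64) mm, 64 mm above its origin and 54 mm from plunger 1's axis; from it an arm with a cross-shaped knob (84 mm above the origin) points 64 mm to the fixture's -x side, away from the plungers; fixed
- other_fixture: a second, identical fixed fixture on the same base plate, with an empty socket: to be left alone
- plug: the loose dummy plug, 25 by 25 mm, 58 mm tall (a grey block with a narrower steel top), standing in the 28 mm wide, 10 mm deep square socket of the fixture to be tested; origin at the centre of its underside; its top is 80 mm above the fixture's origin
- p1_top (a point): top centre of the head of plunger 1 (the plunger at the end of the arc nearest the clamp post): brass mushroom head 16 mm across and 10 mm tall, its top at rest 56 mm above the fixture's origin; neighbours stand 36 mm apart; the point sinks with the plunger
- p2_top (a point): top centre of the head of plunger 2 (second in the row, counted from the clamp post): brass mushroom head 16 mm across and 10 mm tall, its top at rest 56 mm above the fixture's origin; neighbours stand 36 mm apart; the point sinks with the plunger
- p3_top (a point): top centre of the head of plunger 3 (third in the row): brass mushroom head 16 mm across and 10 mm tall, its top at rest 56 mm above the fixture's origin; neighbours stand 36 mm apart; the point sinks with the plunger
- p4_top (a point): top centre of the head of plunger 4 (the last plunger, at the end of the arc farthest from the clamp post): brass mushroom head 16 mm across and 10 mm tall, its top at rest 56 mm above the fixture's origin; neighbours stand 36 mm apart; the point sinks with the plunger
- p1 (a joint): how far plunger 1 is pressed down, m: 0 up, 0.012 at its stop. A spring returns it: 0.5 N starts it, about 2.6 N holds it half-way, 4.7 N at the stop
- p2 (a joint): how far plunger 2 is pressed down, m: 0 up, 0.012 at its stop. A spring returns it: 0.5 N starts it, about 2.6 N holds it half-way, 4.7 N at the stop
- p3 (a joint): how far plunger 3 is pressed down, m: 0 up, 0.012 at its stop. A spring returns it: 0.5 N starts it, about 2.6 N holds it half-way, 4.7 N at the stop
- p4 (a joint): how far plunger 4 is pressed down, m: 0 up, 0.012 at its stop. A spring returns it: 0.5 N starts it, about 2.6 N holds it half-way, 4.7 N at the stop
- spool: white plastic spool 48 mm across, 45 mm tall, standing between the fixtures; a bystander, origin on its underside
- collar: steel collar 48 mm across, 18 mm tall, lying flat on the base plate beyond the fixtures; a bystander, origin on its underside
- screwdriver: screwdriver lying to the left of the base plate, beyond the brush; a bystander, origin on its underside
- brush: brush lying to the left of the base plate; a bystander, origin on its underside
- wrench: wrench lying to the right of the base plate; a bystander, origin on its underside
- can: can 52 mm across, 120 mm tall, standing beyond the base plate, left; a bystander, origin on its underside
- jar: jar 56 mm across, 60 mm tall, standing beyond the base plate, right; a bystander, origin on its underside
Mind the look-alikes: they are no part of the job. What is shaped like the plug but green or red is not meant.

How it is judged (in metres and radians):
On the way, in this order (a step that is already met when the one before it is completed fails the run):
1. plunger 1 is pressed more than 3 mm, the other three being up (less than 1.5 mm), for 0.1 s (value of joint p1 above 0.003 m and value of joint each of p2, p3, p4 below 0.0015 m), for 0.1 s.
2. plunger 2 is pressed more than 3 mm, the other three being up (less than 1.5 mm), for 0.1 s (value of joint p2 above 0.003 m and value of joint each of p1, p3, p4 below 0.0015 m), for 0.1 s.
3. plunger 3 is pressed more than 3 mm, the other three being up (less than 1.5 mm), for 0.1 s (value of joint p3 above 0.003 m and value of joint each of p1, p2, p4 below 0.0015 m), for 0.1 s.
4. plunger 4 is pressed more than 3 mm, the other three being up (less than 1.5 mm), for 0.1 s (value of joint p4 above 0.003 m and value of joint each of p1, p2, p3 below 0.0015 m), for 0.1 s.
At the end, for the whole second after the job is handed in: all four plungers of the fixture are up again (within 1.5 mm), the plug stands in its socket within 6 mm of its start, upright and at rest, and every bystander lies within 20 mm of its start (value of joint each of p1, p2, p3, p4 below 0.0015 m and distance of plug from where it was at the start of the episode below 0.006 m and angle between plug's own z axis and vertical below 0.15 rad and linear speed of plug below 0.02 m/s and distance of each of spool, collar, screwdriver, brush, wrench, can, jar from where it was at the start of the episode below 0.02 m); the robot touches nothing.
It fails at once if a plunger is pushed to its stop (more than 11 mm of its 12 mm) (value of joint any of p1, p2, p3, p4 above 0.011 m).
It fails at once if the other fixture or one of its plungers is touched (more than 0.5 N) (contact force between any of the fingers, the arm and other_fixture above 0.5 N).
It fails at once if the plug is touched (more than 0.5 N), moved or lifted (more than 6 mm) (contact force between any of the fingers, the arm and plug above 0.5 N or distance of plug from where it was at the start of the episode above 0.006 m).
It fails at once if the fixture is pushed with more than 25 N (contact force between any of the fingers, the arm and fixture above 25 N).
It fails at once if a bystander is moved, lifted or carried (more than 20 mm) (distance of any of spool, collar, screwdriver, brush, wrench, can, jar from where it was at the start of the episode above 0.02 m).
It also fails if it takes over 48 s, if anything falls off the work surface, if the arm or the gripper's body presses on something with over 40 N, if the wrist force passes 120 N, or if a joint passes its speed limit or range.

## Working session

There is one attempt and no reset: what is moved stays moved. The work goes in short steps, Python scripts to look and compute and a tool call to move; the robot and the scene stay as the last step left them, time stands still between calls to the robot, and variables do not carry over. Pictures are saved under pics/ and viewed, at most 10 in all, crops included, and the job is handed in when it is done.

Besides the shell and the picture viewer there is one more tool, called after "Emit:" in YAML: its name, and indented under it one key for each argument. jog_arm: Moves the arm, as the interface text tells. Scaled input: -1 to 1 covers 0.025 m each way for a shift and 8 degrees each way for a turn. Its arguments: {"type":"object","properties":{"plan":{"type":"string"}},"required":["plan"]}

```bash
mkdir -p pics
python3 - <<'E'
from station import r
import cv2,numpy as np
for n in("scene","top"):
    p,d=r.capture(n); np.savez(f"{n}.npz",p=p,d=d)
    cv2.imwrite(f"pics/{n}.png",p[:,:,::-1]); c=r.get_calibration(n); print(n,c)
s=r.sense();print(s)
E
```

```text
scene {'mtx': array([[491.58749928,   0.        , 324.75166704],
       [  0.        , 491.58749928, 242.22630518],
       [  0.        ,   0.        ,   1.        ]]), 'distortion': array([-0.09140039,  0.        ,  0.        ,  0.        ,  0.        ]), 'extrinsics': array([[-0.13635083, -0.8290879 ,  0.54223768,  1.06147012],
       [ 0.99062818, -0.11853808,  0.06785673,  0.08448089],
       [ 0.00801662,  0.54640825,  0.8374806 ,  0.91510208],
       [ 0.        ,  0.        ,  0.        ,  1.        ]])}
top {'mtx': array([[502.53942722,   0.        , 319.37834003],
       [  0.        , 502.53942722, 246.59658612],
       [  0.        ,   0.        ,   1.        ]]), 'distortion': array([0.03186792, 0.        , 0.        , 0.        , 0.        ]), 'extrinsics': array([[-1.09375574e-02,  9.93757180e-01, -1.11027188e-01,
         4.21837396e-01],
       [-9.99939632e-01, -1.07533369e-02,  2.25792727e-03,
         4.34769068e-02],
       [ 1.04991868e-03,  1.11045181e-01,  9.93814804e-01,
         1.17640348e+00],
       [ 0.00000000e+00,  0.00000000e+00,  0.00000000e+00,
         1.00000000e+00]])}
{'time_s': 0.1, 'joints': array([-6.08708299e+01,  2.20858587e+01,  3.89112259e-01, -2.52820642e-02,
       -6.84120715e+01, -1.48172982e+01]), 'joint_velocities': array([-0.00819264, -0.09963666,  0.18283367,  0.16632195, -0.03825401,
        0.12974999]), 'effort': array([ 5.03439799e-05, -3.91689920e+01,  1.87935162e+01,  4.23188567e+00,
        1.34358738e-02, -7.23129392e-05]), 'tcp_pos': array([ 0.15439409, -0.60508066,  0.2215846 ]), 'ee_rot': array([[-9.69004723e-01, -2.47041549e-01, -5.66081550e-04],
       [-2.47042182e-01,  9.69002944e-01,  1.85872215e-03],
       [ 8.93530901e-05,  1.94095656e-03, -9.99998112e-01]]), 'wrist_force': array([0.30777751, 0.35529285, 0.14549984]), 'moment': array([0.0272764 , 0.00597976, 0.01334877]), 'gripper_force': 0.0, 'gripper_width': 0.9979772022892716}
```

View pics/scene.png

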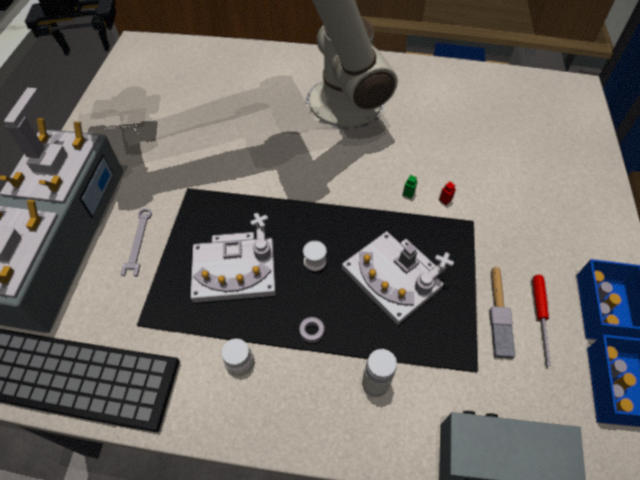

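View pics/top.png

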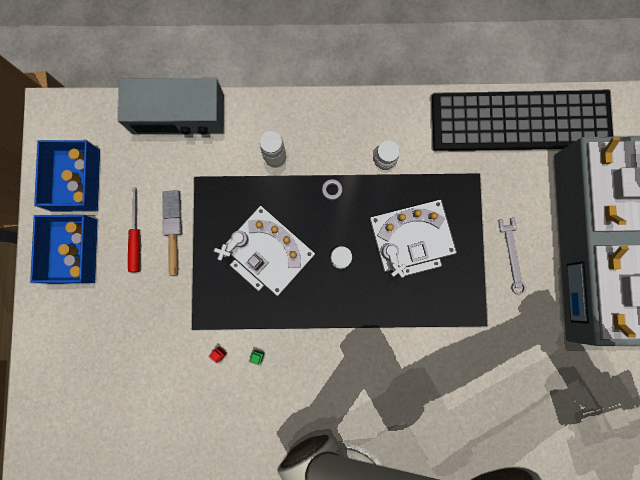

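The scene view shows two fixtures. The left one in the top view, at about (264,250), has a grey plug at (256,262). The right one, at about (413,238), has an empty socket at (417,252). The one to test is the left one (in the scene view, the right one at (395,275)). The red and green plugs at (218,354) and (257,356) are decoys. I'll confirm this in a crop and measure.

```bash
cat > h.py <<'E'
import cv2,numpy as np
from station import r
def ray(n,uv):
    c=r.get_calibration(n);E=c["extrinsics"]
    q=cv2.undistortPoints(np.array(uv,float).reshape(-1,1,2),c["mtx"],c["distortion"])[:,0]
    d=np.c_[q[:,0],-q[:,1],-np.ones(len(q))]@E[:3,:3].T
    return E[:3,3],d
def atz(n,uv,z):
    o,d=ray(n,uv); return o+d*((z-o[2])/d[:,2])[:,None]
def proj(n,P):
    c=r.get_calibration(n);E=c["extrinsics"]
    p=(np.array(P,float).reshape(-1,3)-E[:3,3])@E[:3,:3]
    return cv2.projectPoints(p*[1,-1,-1],np.zeros(3),np.zeros(3),c["mtx"],c["distortion"])[0][:,0]
def brass(n,p,box):
    x0,y0,x1,y1=box
    h=cv2.cvtColor(p[y0:y1,x0:x1],cv2.COLOR_RGB2HSV)
    m=cv2.inRange(h,(8,110,90),(28,255,255))
    k,l,s,c=cv2.connectedComponentsWithStats(m)
    return [(c[i]+[x0,y0],s[i,4]) for i in range(1,k) if s[i,4]>8]
E
python3 - <<'E'
from h import *
np.set_printoptions(precision=4,suppress=True)
for n,b in(("top",(210,200,320,300)),("scene",(340,230,460,325))):
    z=np.load(n+".npz");p,d=z["p"],z["d"]
    for c,a in brass(n,p,b):
        u,v=c.round().astype(int); D=d[v,u]
        o,dd=ray(n,[c]); print(n,c,a,"z=.06:",atz(n,[c],.06)[0],"depth pt",(o+dd*D)[0])
    x0,y0,x1,y1=b
    cv2.imwrite(f"pics/{n}_c.png",cv2.resize(p[y0:y1,x0:x1,::-1],None,fx=6,fy=6,interpolation=cv2.INTER_CUBIC))
E
```

```text
top [258.5758 224.2424] 33 z=.06: [0.5985 0.1769 0.06  ] depth pt [0.5972 0.1759 0.0682]
top [274.1143 228.8857] 35 z=.06: [0.5876 0.142  0.06  ] depth pt [0.587  0.1417 0.0644]
top [286.125 239.5  ] 32 z=.06: [0.5633 0.1152 0.06  ] depth pt [0.5629 0.115  0.0637]
top [292.5152 254.3939] 33 z=.06: [0.5297 0.1011 0.06  ] depth pt [0.5294 0.1009 0.063 ]
scene [366.5484 257.4194] 31 z=.06: [0.5324 0.1046 0.06  ] depth pt [0.5336 0.1046 0.0619]
scene [372.0588 272.3235] 34 z=.06: [0.5657 0.1187 0.06  ] depth pt [0.5688 0.1185 0.0655]
scene [384.5 284.5] 32 z=.06: [0.5898 0.1455 0.06  ] depth pt [0.5927 0.1451 0.0653]
scene [401.6944 291.6389] 36 z=.06: [0.6009 0.1801 0.06  ] depth pt [0.6024 0.1798 0.0627]
```

View pics/top_c.png

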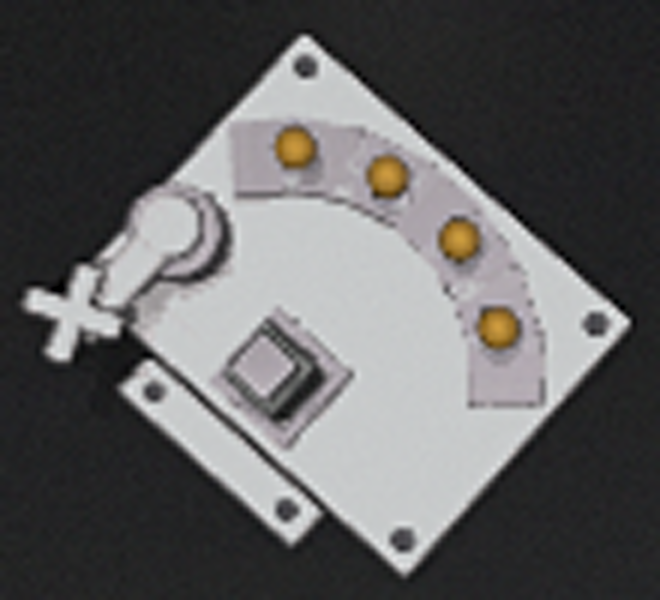

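View pics/scene_c.png

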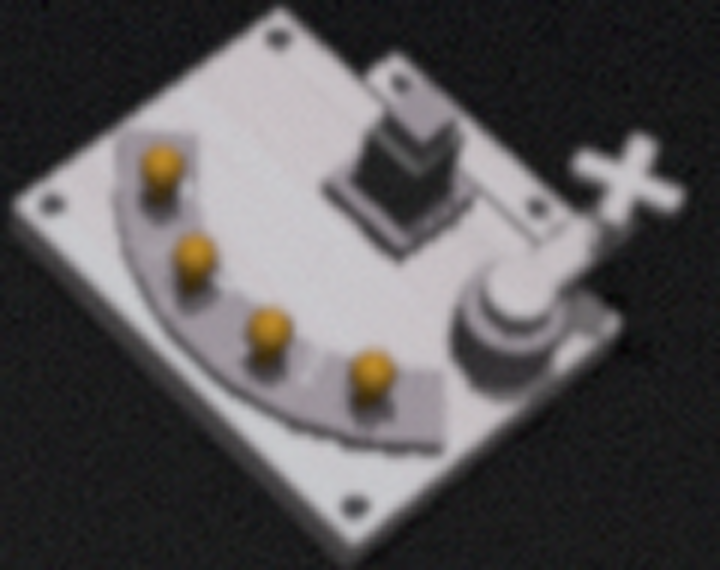

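The crop confirms it: the grey plug stands in this socket at (256,262). P1, nearest the post, is at top (259,224), then P2 (274,229), P3 (286,240) and P4 (293,254). Spacing comes out at 36.2–36.6 mm against the 36 mm given, and the heights are about 64 mm as expected. The two cameras agree within 4 mm, so I'll use the mean: P1 (.600,.1785), P2 (.589,.144), P3 (.5645,.117), P4 (.531,.103). First I shut the fingers, square the yaw and travel high.

Emit:
jog_arm:
  plan: "0 0 0 0 0 0.45 1;0 0 0 0 0 0.45 1;0 0 0 0 0 0.45 1;0 0 0 0 0 0.44 1;-0.49 0.87 0 0 0 0 1;-0.49 0.87 0 0 0 0 1;-0.49 0.87 0 0 0 0 1;-0.49 0.87 0 0 0 0 1;-0.49 0.87 0 0 0 0 1;-0.49 0.87 0 0 0 0 1"

```text
time_s: 1.1
tcp_pos: [0.2283, -0.4739, 0.2221]
ee_rot: [[-1.0, 0.0, -0.0], [0.0, 1.0, 0.001], [0.0, 0.001, -1.0]]
wrist_force: [0.9, -0.8, -0.0]
gripper_width: 0.173
gripper_force: 0.0
```

Emit:
jog_arm:
  plan: "-0.53 0.93 0 0 0 0 1;-0.53 0.93 0 0 0 0 1;-0.53 0.93 0 0 0 0 1;-0.53 0.93 0 0 0 0 1;-0.53 0.93 0 0 0 0 1;-0.53 0.93 0 0 0 0 1;-0.53 0.93 0 0 0 0 1;-0.53 0.93 0 0 0 0 1;-0.53 0.93 0 0 0 0 1;-0.53 0.93 0 0 0 0 1"

```text
time_s: 2.1
tcp_pos: [0.3607, -0.2415, 0.2223]
ee_rot: [[-1.0, 0.0, -0.0], [0.0, 1.0, 0.0], [0.0, 0.0, -1.0]]
wrist_force: [0.2, 0.4, -0.3]
gripper_width: 0.003
gripper_force: 0.0
```

Emit:
jog_arm:
  plan: "-0.53 0.93 0 0 0 0 1;-0.53 0.93 0 0 0 0 1;-0.53 0.93 0 0 0 0 1;-0.53 0.93 0 0 0 0 1;-0.53 0.93 0 0 0 0 1;-0.53 0.93 0 0 0 0 1;-0.53 0.93 0 0 0 0 1;-0.53 0.93 0 0 0 0 1;-0.53 0.93 0 0 0 0 1;-0.53 0.93 0 0 0 0 1"

```text
time_s: 3.1
tcp_pos: [0.4932, -0.0091, 0.2222]
ee_rot: [[-1.0, 0.0, -0.001], [0.0, 1.0, -0.0], [0.001, -0.0, -1.0]]
wrist_force: [-0.2, -0.5, 0.4]
gripper_width: 0.008
gripper_force: 0.0
```

Emit:
jog_arm:
  plan: "-0.53 0.93 0 0 0 0 1;-0.53 0.93 0 0 0 0 1;-0.53 0.93 0 0 0 0 1;-0.53 0.93 0 0 0 0 1;-0.53 0.93 0 0 0 0 1;-0.53 0.93 0 0 0 0 1;-0.53 0.8 0 0 0 0 1;0 0 0 0 0 0 1;0 0 0 0 0 0 1;0 0 0 0 0 0 1"

```text
time_s: 4.1
tcp_pos: [0.5853, 0.1487, 0.2223]
ee_rot: [[-1.0, 0.001, -0.001], [0.001, 1.0, -0.0], [0.001, -0.0, -1.0]]
wrist_force: [0.1, 0.4, -0.2]
gripper_width: 0.002
gripper_force: 0.0
```

Emit:
jog_arm:
  plan: "-0.3 0.6 0 0 0 0 1;-0.29 0.59 0 0 0 0 1;0 0 0.95 0 0 0 1;0 0 0.95 0 0 0 1;0 0 0.95 0 0 0 1;0 0 0.95 0 0 0 1;0 0 0.95 0 0 0 1;0 0 0.85 0 0 0 1;0 0 0 0 0 0 1;0 0 0 0 0 0 1"

```text
time_s: 5.1
tcp_pos: [0.6012, 0.1797, 0.0827]
ee_rot: [[-1.0, -0.001, 0.0], [-0.001, 1.0, -0.0], [-0.0, -0.0, -1.0]]
wrist_force: [1.3, 0.2, 0.2]
gripper_width: 0.003
gripper_force: 0.0
```

Run:
```python
from h import *
s=r.sense();t=s["tcp_pos"];print(t,s["wrist_force"])
ims=[]
for n in("top","scene"):
    p,d=r.capture(n); q=proj(n,t)[0];print(n,q)
    u,v=q.round().astype(int); c=p[max(v-50,0):v+50,u-50:u+50,::-1].copy()
    ims.append(cv2.resize(c,(400,400),interpolation=cv2.INTER_CUBIC))
cv2.imwrite("pics/above1.png",np.hstack(ims))
```

```text
[0.60124635 0.17969801 0.08274967] [1.27331378 0.15443747 0.2235727 ]
top [256.06481919 221.43034452]
scene [403.15160898 286.28606159]
```

View pics/above1.png

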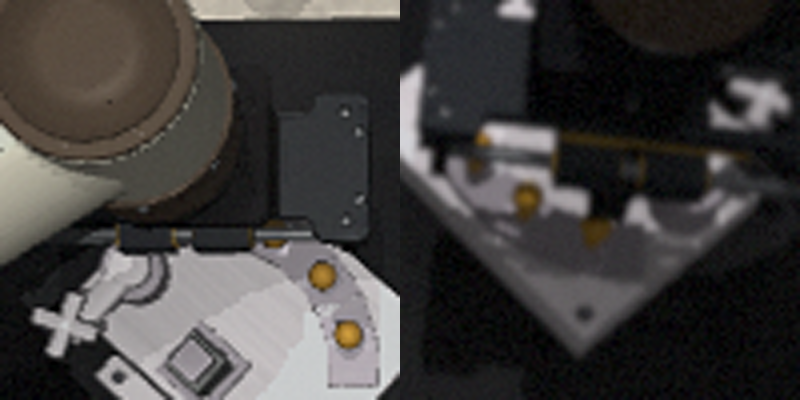

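The fingertips are centred over P1, with the post and plug clear. I press down to z ≈ 0.058, which is about 6 mm.

Emit:
jog_arm:
  plan: "0 0 0.3 0 0 0 1;0 0 0.2 0 0 0 1;0 0 0.15 0 0 0 1;0 0 0.1 0 0 0 1;0 0 0.1 0 0 0 1;0 0 0.1 0 0 0 1;0 0 0 0 0 0 1;0 0 0 0 0 0 1;0 0 0 0 0 0 1;0 0 0 0 0 0 1"

```text
time_s: 6.2
tcp_pos: [0.6005, 0.179, 0.0589]
ee_rot: [[-1.0, 0.0, -0.0], [0.0, 1.0, -0.0], [0.0, -0.0, -1.0]]
wrist_force: [-1.5, -0.4, 2.6]
gripper_width: 0.005
gripper_force: 1.2
```

Run:
```python
from h import *
for i in range(3):
    s=r.sense();print(s["tcp_pos"],s["wrist_force"])
    p,d=r.capture("scene")
print(r.sense()["time_s"])
q=proj("scene",[.6,.179,.06])[0].round().astype(int)
cv2.imwrite("pics/press1.png",cv2.resize(p[q[1]-30:q[1]+30,q[0]-50:q[0]+30,::-1],(640,480),interpolation=cv2.INTER_CUBIC))
```

```text
[0.60047536 0.1789955  0.05892786] [-1.53895337 -0.44880887  2.56325981]
[0.60048972 0.1790252  0.05890796] [-2.33064324 -0.33112209  2.89299344]
[0.60049757 0.17902669 0.05888074] [-1.40350248 -0.1315748   1.76201208]
6.35
```

View pics/press1.png

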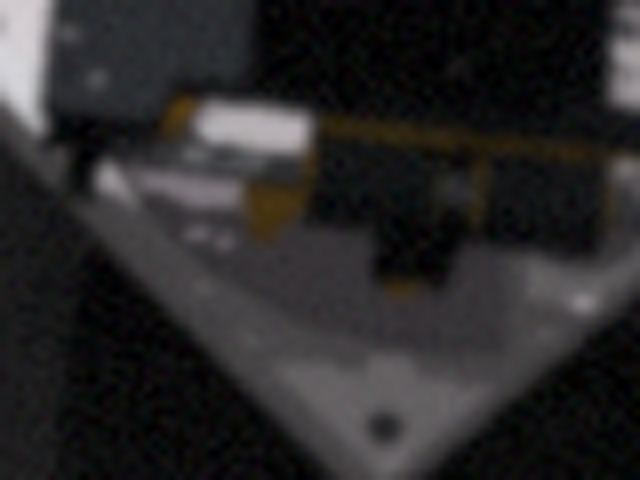

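The force is about 2.4 N and the tip is 5 mm below the rest height, so P1 is pressed about half-way. Now P2.

Emit:
jog_arm:
  plan: "0 0 -0.4 0 0 0 1;0 0 -0.45 0 0 0 1;0.23 -0.7 0 0 0 0 1;0.23 -0.7 0 0 0 0 1;0 0 0 0 0 0 1;0 0 0.35 0 0 0 1;0 0 0.2 0 0 0 1;0 0 0.1 0 0 0 1;0 0 0.1 0 0 0 1;0 0 0.1 0 0 0 1"

```text
time_s: 7.35
tcp_pos: [0.5888, 0.144, 0.0585]
ee_rot: [[-1.0, -0.0, -0.001], [-0.0, 1.0, -0.001], [0.001, -0.001, -1.0]]
wrist_force: [-1.2, -0.8, 2.7]
gripper_width: 0.006
gripper_force: 1.3
```

Emit:
jog_arm:
  plan: "0 0 0 0 0 0 1;0 0 0 0 0 0 1;0 0 0 0 0 0 1;0 0 0 0 0 0 1;0 0 0 0 0 0 1;0 0 0 0 0 0 1;0 0 0 0 0 0 1;0 0 0 0 0 0 1;0 0 0 0 0 0 1;0 0 0 0 0 0 1"

```text
time_s: 8.35
tcp_pos: [0.5891, 0.1441, 0.0588]
ee_rot: [[-1.0, 0.0, -0.0], [0.0, 1.0, 0.0], [0.0, 0.0, -1.0]]
wrist_force: [-2.7, -1.7, 3.2]
gripper_width: 0.004
gripper_force: 1.2
```

P2 reads about 2.7–3.2 N at 0.0588, so it is pressed. Next are P3 and P4.

Emit:
jog_arm:
  plan: "0 0 -0.4 0 0 0 1;0 0 -0.45 0 0 0 1;0.49 -0.54 0 0 0 0 1;0.49 -0.54 0 0 0 0 1;0 0 0 0 0 0 1;0 0 0.35 0 0 0 1;0 0 0.2 0 0 0 1;0 0 0.1 0 0 0 1;0 0 0.1 0 0 0 1;0 0 0.1 0 0 0 1"

```text
time_s: 9.35
tcp_pos: [0.5649, 0.1175, 0.0587]
ee_rot: [[-1.0, -0.0, 0.0], [-0.0, 1.0, 0.0], [-0.0, 0.0, -1.0]]
wrist_force: [-1.4, 0.9, 3.2]
gripper_width: 0.006
gripper_force: 1.3
```

Emit:
jog_arm:
  plan: "0 0 0 0 0 0 1;0 0 0 0 0 0 1;0 0 0 0 0 0 1;0 0 0 0 0 0 1;0 0 0 0 0 0 1;0 0 0 0 0 0 1;0 0 0 0 0 0 1;0 0 0 0 0 0 1;0 0 0 0 0 0 1;0 0 0 0 0 0 1"

```text
time_s: 10.35
tcp_pos: [0.5649, 0.1172, 0.0589]
ee_rot: [[-1.0, 0.0, 0.001], [0.0, 1.0, 0.0], [-0.001, 0.0, -1.0]]
wrist_force: [1.7, 2.2, 2.2]
gripper_width: 0.008
gripper_force: 1.2
```

Emit:
jog_arm:
  plan: "0 0 -0.4 0 0 0 1;0 0 -0.45 0 0 0 1;0.68 -0.29 0 0 0 0 1;0.68 -0.28 0 0 0 0 1;0 0 0 0 0 0 1;0 0 0.35 0 0 0 1;0 0 0.2 0 0 0 1;0 0 0.1 0 0 0 1;0 0 0.1 0 0 0 1;0 0 0.1 0 0 0 1"

```text
time_s: 11.35
tcp_pos: [0.5308, 0.1029, 0.0586]
ee_rot: [[-1.0, -0.0, -0.0], [-0.0, 1.0, -0.0], [0.0, -0.0, -1.0]]
wrist_force: [-0.9, -0.3, 2.8]
gripper_width: 0.005
gripper_force: 1.3
```

Emit:
jog_arm:
  plan: "0 0 0 0 0 0 1;0 0 0 0 0 0 1;0 0 0 0 0 0 1;0 0 0 0 0 0 1;0 0 0 0 0 0 1;0 0 0 0 0 0 1;0 0 0 0 0 0 1;0 0 0 0 0 0 1;0 0 0 0 0 0 1;0 0 0 0 0 0 1"

```text
time_s: 12.35
tcp_pos: [0.5307, 0.1029, 0.0589]
ee_rot: [[-1.0, 0.0, 0.0], [0.0, 1.0, 0.0], [-0.0, 0.0, -1.0]]
wrist_force: [0.6, -0.6, 1.7]
gripper_width: 0.004
gripper_force: 1.2
```

All four presses read as expected. I lift clear and check.

Emit:
jog_arm:
  plan: "0 0 -0.4 0 0 0 1;0 0 -0.8 0 0 0 1;0 0 -0.9 0 0 0 1;0 0 -0.9 0 0 0 1;0 0 -0.9 0 0 0 1;0 0 -0.9 0 0 0 1;0 0 -0.9 0 0 0 1;0 0 0 0 0 0 1;0 0 0 0 0 0 1;0 0 0 0 0 0 1"

```text
time_s: 13.35
tcp_pos: [0.5297, 0.1026, 0.2002]
ee_rot: [[-1.0, 0.0, -0.002], [0.0, 1.0, -0.001], [0.002, -0.001, -1.0]]
wrist_force: [-0.4, -0.1, -1.1]
gripper_width: 0.003
gripper_force: 0.0
```

Emit:
jog_arm:
  plan: "0.9 -0.9 0 0 0 0 1;0.9 -0.9 0 0 0 0 1;0.9 -0.9 0 0 0 0 1;0 -0.9 0 0 0 0 1;0 -0.9 0 0 0 0 1;0 -0.9 0 0 0 0 1;0 -0.9 0 0 0 0 1;0 0 0 0 0 0 1;0 0 0 0 0 0 1;0 0 0 0 0 0 1"

```text
time_s: 14.35
tcp_pos: [0.4629, -0.0542, 0.2008]
ee_rot: [[-1.0, -0.0, -0.001], [-0.0, 1.0, -0.0], [0.001, -0.0, -1.0]]
wrist_force: [0.3, -0.1, 0.3]
gripper_width: 0.004
gripper_force: 0.0
```

Run:
```python
from h import *
s=r.sense();print(s["time_s"],s["tcp_pos"],s["wrist_force"])
p,d=r.capture("scene")
for c,a in brass("scene",p,(340,230,460,325)): print(c,a)
cv2.imwrite("pics/end.png",p[:,:,::-1])
```

```text
14.35 [ 0.46291092 -0.05415618  0.20080101] [ 0.31239055 -0.11583369  0.31640875]
[366.71428571 257.07142857] 28
[372.12195122 271.87804878] 41
[384.42424242 284.57575758] 33
[401.6        291.65714286] 35
```

View pics/end.png

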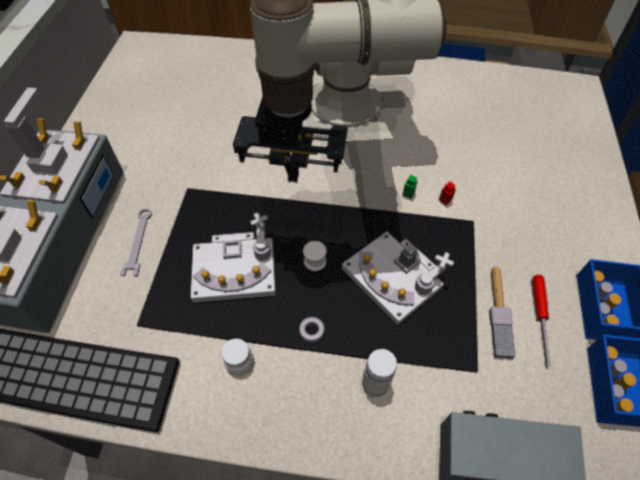

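The four heads are back within 0.5 px of where they started. The plug at (408,255) and the bystanders have not moved, and the gripper is clear of everything.

```bash
python3 -c "
from station import r
print(r.finish_job())"
```

```text
the job is handed in; nothing more can be done
None
```

I pressed plungers 1 to 4 in order, each about half-way (about 5 mm down, 2–3 N); all four sprang back up, the plug and bystanders stayed in place, and the job was handed in at about 14 s (no verdict was returned).

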